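# Bring a brass blank under the marking punch with the jig's sprung slide

## Robot

A 6-joint arm with a two-finger parallel gripper is mounted at the origin on a cart in front of the work surface, level with it; the furniture and walls round the work are solid. World frame = base frame: x ahead of the robot, y to its left, z up, the work surface at z = 0. Lengths are in mm, angles in rad, forces in N, time in s.
With the tool pointing down it reaches from about 350 to 950 mm from the base axis. Payload 17.4 kg.
Tool frame: the origin (TCP) lies midway between the tips of the shut fingers; the grasp point (between the pads) lies 19 mm behind it; z points along the fingers, y is the line along which they close (so a half turn about z gives the same grasp; the last joint's range is limited). The gripper opens to 93 mm and grips with 3 to 60 N. Pads are 15 mm wide; open, the fingers measure 128 mm over their backs; the gripper's body (75 mm by 188 mm) begins 65 mm behind the grasp point.
Start: joints at [-1.27, 0.116, 1.442, -0, 1.584, -0.038], TCP at [224.331, -636.638, 218.646] pointing down, gripper open.
Joint ranges: [-2.83, 2.83], [-0.83, 2.19], [0.07, 2.5], [-1.14, 4.28], [0.01, 3], [-2.97, 2.97]. Speed limits (rad/s): [1.89, 1.89, 2.22, 3.14, 3.14, 3.14].

## Interface

Orientations are given as a rotation vector (axis times angle).
In Python, from cell import r gives the robot as it stands.
- The arm moves only by the shell command python3 -m jog 'ROWS' [FORCE]. ROWS is JSON, a list of rows, each an object of numbers: "gripper": the opening, from 0 (shut) to 1 (fully open); "x", "y", "z": the shift along the tool's x, y, z in units of 50 mm (1.0 is 50 mm); "turn": the turn about the tool's z in units of 8 degrees (1.0 is 8 degrees). In form: [{"gripper": .., "x": .., "y": .., "z": .., "turn": ..}, ...]. A call has 1 to 5 rows; each row shifts and turns the commanded pose from where the row before left it, along the tool's axes as they then stand; what a row does not reach is not made up. A row lasts 1/8 s, in which the tool goes at most 62.5 mm and 10.7 degrees, less where a joint would pass 70% of its speed; a pose out of reach is approached as far as the arm can. A call is refused whole if a number of a shift passes 1 or a number of a turn 1, either way. A call with a gripper value outside its range is refused whole. The fingers move at their own pace and stop on an object; FORCE is the grip in N (left out, the last holds). Time passes only in rows, so rows that do not move let the fingers close. It gives the time, the measured TCP pose, the force, the opening and the grip force at its end, in the units of the state.
- r.get_state(): the state, without advancing time (a new reading comes with each control period).
- r.grab_frame(name): name is "side" or "top"; returns (picture, depth): 480x640x3 uint8, blue, green, red; 480x640 float32, mm along the optical axis (not along the pixel's ray), 0 where there is no reading.
- r.camera_params(name): a dict with "K" (3x3 intrinsics, pixels), "cam_to_world" (4x4, takes a point from camera to world coordinates). Camera axes: x right, y down, z forward; pixel columns grow to the right and rows downward; lengths in mm; the calibration is good to about 2 mm. A picture is of the moment at which its call begins. camera_params takes no time and is no camera call.
- r.hand_in(): hands the job in; it is judged then, once.
The state is a dict: "t": time; "joints": joint angles; "joint_velocities": joint speeds; "joint_efforts": joint torques, N m; "tcp_pos": TCP position; "orientation": TCP orientation; "ft_force": force on the tool from outside, world axes, zero at the start; "wrist_torque": the same for the moment, N m; "grip_width": finger opening in mm; "grasp_force": force on a finger pad.
Only numpy, scipy, OpenCV 4.12 (cv2) and the standard library are available. Lean on these libraries where they do the work, as an engineer would, in place of code of your own. Each camera call takes 0.05 s, during which the arm holds its last target. There are 200 camera calls.

## Task

With a fingertip, push the round brass blank that lies on the marking jig's front ledge fully into the nest of the slide. Then push the slide by its red pad against its spring until it has gone past the sprung stop pin, and let go, so that the slide comes back and rests against the pin with the blank under the punch. Only push: nothing is to be picked up, and leave the other things on the bench where they are.

Things in the scene. Friction and masses are not known exactly. Their poses are not given: they have to be found in the camera images.
- jig: marking jig fixed to the bench: aluminium bed, dark steel guides, green C-frame with an upright punch. Origin on the bench under the slide's centre line; x points across the slide from the open front ledge to the rear guide, y along the slide the way it is pushed, z up. Bed: x -82 to +58, y -115 to +115 mm, top at z 14 mm. End block beyond y 80, 34 mm high
- loading_ledge (a point): point on the bed's top (z 14 mm) in the open loading bay, at jig x -54, y -10 mm, in front of the home nest; axes as the jig's. Front guide: x -26 to -18, top z 26 mm, only at y -115 to -62 and (with a flared end) y +12 to +80; the bay between them is open. Rear guide: x 34 to 42, top z 27 mm
- nest (a point): centre of the slide's U-shaped nest, on the bed's top; moves with the slide, axes as the jig's. At home it is at jig x 0, y -10 mm. 37 mm wide in y, open to the jig's -x, the mouth bevelled to 49 mm; a blank that touches the back wall, 17 mm behind the centre, is centred and flush with the slide's front edge at jig x -17 mm. Slide's top: z 24 mm
- punch_axis (a point): point on the bed's top under the punch, at jig x 0, y +32 mm. The punch's green C-frame stands at the rear; its arm reaches over the slide from x 57 to -15, y 18 to 46 mm, its top at z 52 and the punch's at z 72 mm
- slide (a joint): travel of the steel slide along the jig's +y, m. 0: home, held by its spring. 0.056: hard end. The spring pushes back with 2.4 N at 0, 9 N at the end; pin and damping add 2 to 5 N. From 0.02 on a brass tooth lifts the stop pin; past 0.044 the pin drops behind it, and a slide let go then comes back to rest on the pin at 0.042. Let go earlier, it returns to 0
- stop_pin (a joint): height of the sprung stop pin above its lowest position, m: 0 when down, up to 0.007 while the tooth passes. It moves by itself. Its black knob is at jig x 25, y 2, top z 70 mm (77 lifted), on a bracket x 12 to 57, y -10 to +14, top z 51 mm
- thumb_pad (a point): middle of the upright red pad's pushing face at the slide's right-hand end (it faces the jig's -y); moves with the slide. The face is 35 mm wide in x and reaches from z 30 to 64 mm; this point is at z 47 mm. Push it along the jig's +y; the room on its -y side is free above the guides
- blank: the round brass blank on the loading ledge, diameter 34 mm, 10 mm thick, 80 g; origin at the centre of its underside
- spare_0: a spare brass blank like the first, lying on the bench right of the jig; leave it
- spare_1: a second spare brass blank on the bench right of the jig; leave it
- hammer: chasing hammer with wooden handle, 200 mm, lying on the bench in front of the jig; leave it
- glue: glue bottle with orange cap, 93 mm tall, left of the jig; leave it
- steel_cup: small steel cup, diameter 72 mm, 34 mm high, left of the jig; leave it
- green_case: green case, 74x150x35 mm, on the right; leave it
- tweezers: steel tweezers, 128 mm, lying on the bench in front on the right; leave them

How it is judged:
By the outcome, as a careful person would: the job done as asked, in the order asked, and still so for the second after the job is handed in, with the robot touching nothing.
It also fails if it takes over 58 s, if anything falls off the work surface, if the arm or the gripper's body presses on something with over 40 N, if the wrist force passes 120 N, or if a joint passes its speed limit or range.

## Working session

There is one attempt and no reset: what is moved stays moved. The work goes in short steps, Python scripts to look and compute and a shell command to move; the robot and the scene stay as the last step left them, time stands still between calls to the robot, and variables do not carry over. Pictures are saved under pics/ and viewed, at most 10 in all, crops included, and the job is handed in when it is done.

```bash
mkdir -p pics; python3 - <<'E'
from cell import r
import cv2,numpy as np
for n in("top","side"):
    im,d=r.grab_frame(n);cv2.imwrite(f"pics/{n}0.png",im);np.save(f"pics/{n}0.npy",d)
    p=r.camera_params(n);print(p["K"],np.round(p["cam_to_world"],3))
s=r.get_state();print(s)
E
```

```text
[[539.03138756   0.         316.5040873 ]
 [  0.         539.03138756 236.94824225]
 [  0.           0.           1.        ]] [[-7.400000e-02 -8.390000e-01  5.400000e-01 -2.696380e+02]
 [-9.970000e-01  6.100000e-02 -4.200000e-02  1.305380e+02]
 [ 3.000000e-03 -5.410000e-01 -8.410000e-01  1.235382e+03]
 [ 0.000000e+00  0.000000e+00  0.000000e+00  1.000000e+00]]
[[458.83042594   0.         321.06858638]
 [  0.         458.83042594 243.1936073 ]
 [  0.           0.           1.        ]] [[ 9.980000e-01 -2.800000e-02  6.300000e-02  4.156620e+02]
 [-6.900000e-02 -3.780000e-01  9.230000e-01 -1.052097e+03]
 [-2.000000e-03 -9.250000e-01 -3.790000e-01  5.118710e+02]
 [ 0.000000e+00  0.000000e+00  0.000000e+00  1.000000e+00]]
{'t': 0.1, 'joints': array([-1.26979962e+00,  1.16398103e-01,  1.44215380e+00, -2.56595345e-05,
        1.58398876e+00, -3.78061292e-02]), 'joint_velocities': array([-0.00033643, -0.0027566 , -0.00033957,  0.00054803, -0.00215607,
       -0.00129741]), 'joint_efforts': array([ 1.80226896e-03, -7.22892165e+01, -6.23865938e+01,  7.82354688e-02,
        2.27995275e-02, -5.21483128e-05]), 'tcp_pos': array([ 224.2725075 , -636.47542654,  218.03365227]), 'orientation': array([-3.09570050e+00, -5.29490155e-01,  2.35280269e-04]), 'ft_force': array([ 0.81144763, -0.66071454, -0.3853432 ]), 'wrist_torque': array([-0.02149179, -0.02066453, -0.00259484]), 'grasp_force': 0.0, 'grip_width': 93.15032101798752}
```

View pics/top0.png

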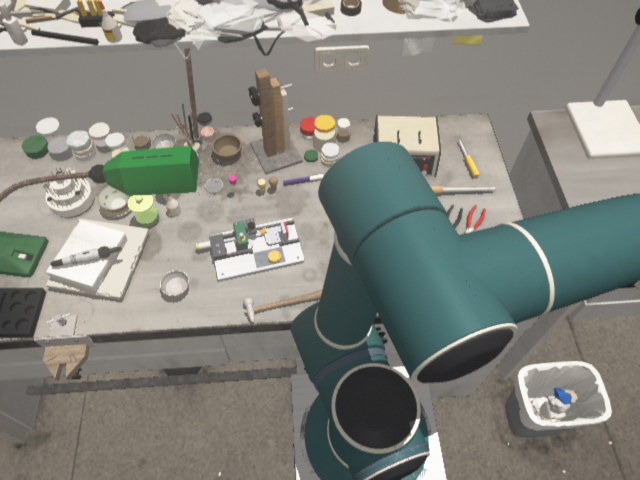

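View pics/side0.png

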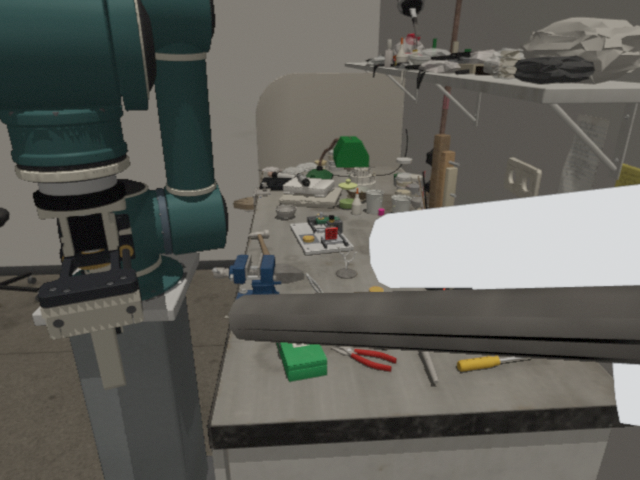

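Top view: the jig is at about (255,248), with the blank at (274,257), the red pad at (285,229) and the hammer at (250–320, 300). The side view shows the jig small, at (322,237). I'll enlarge the top view.

```bash
cat > h.py <<'E'
from cell import r
import cv2,numpy as np
def ray(n,u,v,z):
    p=r.camera_params(n);K=np.array(p["K"]);T=np.array(p["cam_to_world"])
    d=T[:3,:3]@np.linalg.inv(K)@[u,v,1];o=T[:3,3];return o+d*(z-o[2])/d[2]
def proj(n,P):
    p=r.camera_params(n);K=np.array(p["K"]);T=np.linalg.inv(np.array(p["cam_to_world"]))
    q=K@(T[:3,:3]@np.array(P,float)+T[:3,3]);return q[:2]/q[2]
def crop(n,name,x0,y0,x1,y1,s):
    im,d=r.grab_frame(n)
    cv2.imwrite(f"pics/{name}.png",cv2.resize(im[y0:y1,x0:x1],None,fx=s,fy=s,interpolation=cv2.INTER_CUBIC));return im,d
E
python3 - <<'E'
from h import *
crop("top","c1",190,208,320,298,6)
im=cv2.imread("pics/top0.png");hsv=cv2.cvtColor(im,cv2.COLOR_BGR2HSV)
def blob(lo,hi,box):
    x0,y0,x1,y1=box;m=cv2.inRange(hsv[y0:y1,x0:x1],lo,hi);n,l,s,c=cv2.connectedComponentsWithStats(m)
    for i in range(1,n):
        if s[i,4]>15:print(s[i],c[i]+[x0,y0])
blob((12,100,100),(30,255,255),(190,208,320,298));print()
blob((0,120,80),(8,255,255),(190,208,320,298))
print(ray("top",274,257,24))
E
```

```text
[70 19  6  7 28] [262.67857143 230.28571429]
[ 78  43  13  11 113] [273.94690265 256.        ]

[94 14  4 11 17] [285.58823529 226.47058824]
[453.67564342 185.12292642  24.        ]
```

View pics/c1.png

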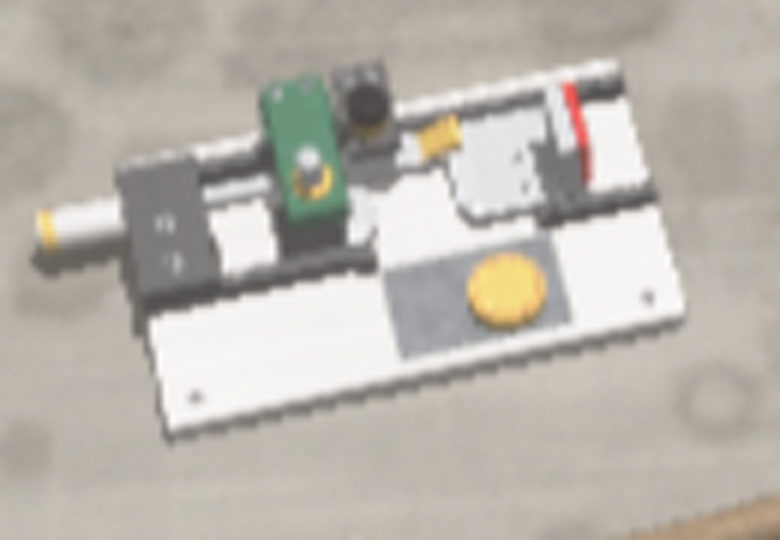

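The crop (6x, offset 190,208) shows the bed's front corners at (168,428) and (685,312), the rear right corner at (620,68), the punch tip at (308,155), the knob at (368,98) and the blank at (507,289). The nest opening is around (415,205). Next I'll fit the jig pose to these points.

```bash
python3 - <<'E'
from h import *
from scipy.optimize import least_squares
obs=[((-82,115,14),(168,430)),((-82,-115,14),(687,308)),((58,-115,14),(620,72)),((0,32,72),(308,155)),((25,2,70),(368,97)),((-15,46,52),(289,217)),((-15,18,52),(346,206))]
px=lambda c:np.array([190+c[0]/6,208+c[1]/6])-0.42
def W(p,J):
    c,s=np.cos(p[2]),np.sin(p[2]);return np.array([p[0]+c*J[0]-s*J[1],p[1]+s*J[0]+c*J[1],J[2]])
f=lambda p:np.concatenate([proj("top",W(p,J))-px(c) for J,c in obs])
s=least_squares(f,[500,200,0],loss="soft_l1");p=s.x;print(p,np.round(f(p),1).reshape(-1,2))
np.save("jig.npy",p)
b=ray("top",*px((507,287)),24);c,q=np.cos(p[2]),np.sin(p[2]);R=np.array([[c,-q],[q,c]])
print("blank",b,R.T@(b[:2]-p[:2]))
for c in [(568,85),(590,180)]:
    b=ray("top",*px(c),64);print("padtop",R.T@(b[:2]-p[:2]))
d=np.load("pics/top0.npy")
print(d[255:258,272:276],d[262:266,290:294])
v=px((507,287));P=r.camera_params("top");T=np.array(P["cam_to_world"]);K=np.array(P["K"])
for v in[(274,256),(222,275),(230,276),(290,265)]:
    x=np.linalg.inv(K)@[*v,1]*d[v[1],v[0]];print((T[:3,:3]@x+T[:3,3]).round(1))
E
```

```text
[5.06043797e+02 2.33992489e+02 1.75668332e-01] [[-0.4 -0.4]
 [ 0.3  0.9]
 [-0.5 -2.3]
 [ 0.1  0.4]
 [-0.1  0.4]
 [-0.2  0.1]
 [ 1.  -0.3]]
blank [458.48000413 184.76372174  24.        ] [-55.43530988 -40.15858965]
padtop [ 14.98947855 -84.85607209]
padtop [-35.70906481 -83.35736765]
[[1410.8812 1406.1174 1410.0614 1410.171 ]
 [1405.419  1405.4441 1410.2643 1408.0392]
 [1408.0531 1402.4073 1405.7584 1407.9636]] [[1408.2368 1411.786  1415.1279 1414.4191]
 [1411.2617 1414.0117 1418.2306 1412.4478]
 [1420.4164 1419.7139 1426.249  1428.9167]
 [1421.6869 1415.635  1426.6266 1417.74  ]]
[457.7 185.1  22.3]
[414.8 320.7  15.1]
[411.7 300.4  12.8]
[ 4.406e+02  1.449e+02 -3.000e-01]
```

```bash
cat >> h.py <<'E'
from scipy.spatial.transform import Rotation as Ro
def go(J=None):
    p=np.load("jig.npy");c,q=np.cos(p[2]),np.sin(p[2]);R=np.array([[c,-q,0],[q,c,0],[0,0,1]]);o=np.array([p[0],p[1],0])
    s=r.get_state();M=Ro.from_rotvec(s["orientation"]).as_matrix();t=np.array(s["tcp_pos"])
    print("t",round(s["t"],2),"jig tcp",(R.T@(t-o)).round(1),"F jig",(R.T@s["ft_force"]).round(1),"w",round(s["grip_width"],1))
    yaw=np.arctan2(M[1,0],M[0,0]);dy=np.degrees(p[2]+np.pi/2-yaw)
    print("turn units",round(-dy/8,2),"tilt",M[:,2].round(3))
    if J is not None:print("shift units",(M.T@(R@np.array(J,float)+o-t)/50).round(3))
E
python3 -m jog '[{"gripper":0,"turn":-1},{"turn":-1},{"turn":-1},{"turn":-1},{"turn":-1}]' 20
python3 -m jog '[{"turn":-1},{"turn":-1},{"turn":-1},{"turn":-1},{"turn":-1}]'
python3 -c "from h import *;go((-57,-85,130))"
```

```text
t 0.15 jig tcp [-429.5 -807.9  218.1] F jig [ 1.1 -0.1  0.2] w 93.0
turn units -10.08 tilt [-0.     0.001 -1.   ]
shift units [  9.7   -13.054   1.773]$[0]: bad value
$[0]: bad value
```

```bash

python3 -m jog '[{"gripper":0,"x":0,"y":0,"z":0,"turn":-1},{"gripper":0,"x":0,"y":0,"z":0,"turn":-1},{"gripper":0,"x":0,"y":0,"z":0,"turn":-1},{"gripper":0,"x":0,"y":0,"z":0,"turn":-1},{"gripper":0,"x":0,"y":0,"z":0,"turn":-1}]' 20
python3 -m jog '[{"gripper":0,"x":0,"y":0,"z":0,"turn":-1},{"gripper":0,"x":0,"y":0,"z":0,"turn":-1},{"gripper":0,"x":0,"y":0,"z":0,"turn":-1},{"gripper":0,"x":0,"y":0,"z":0,"turn":-1},{"gripper":0,"x":0,"y":0,"z":0,"turn":-1}]'
python3 -c "from h import *;go((-57,-85,130))"
```

```text
t: 0.78
tcp_pos: [224.3, -636.5, 218.3]
orientation: [-2.725, -1.563, -0.0]
ft_force: [0.3, -0.7, 0.5]
grip_width: 47.6
grasp_force: 0.0
t: 1.4
tcp_pos: [224.3, -636.5, 218.3]
orientation: [-2.026, -2.401, -0.0]
ft_force: [-0.6, 0.4, -0.5]
grip_width: 1.5
grasp_force: 0.0
t 1.4 jig tcp [-429.5 -807.9  218.3] F jig [-0.5  0.4 -0.5] w 1.5
turn units -0.05 tilt [-0.     0.001 -1.   ]
shift units [14.507  7.352  1.774]
```

```bash

for i in 1; do :; done
python3 -m jog '[{"gripper":0,"x":0.4,"y":0.2,"z":0,"turn":0},{"gripper":0,"x":0.8,"y":0.41,"z":0,"turn":0},{"gripper":0,"x":0.8,"y":0.41,"z":0,"turn":0},{"gripper":0,"x":0.8,"y":0.41,"z":0,"turn":0},{"gripper":0,"x":0.8,"y":0.41,"z":0,"turn":0}]'
python3 -m jog '[{"gripper":0,"x":0.8,"y":0.41,"z":0,"turn":0},{"gripper":0,"x":0.8,"y":0.41,"z":0,"turn":0},{"gripper":0,"x":0.8,"y":0.41,"z":0,"turn":0},{"gripper":0,"x":0.8,"y":0.41,"z":0,"turn":0},{"gripper":0,"x":0.8,"y":0.41,"z":0,"turn":0}]'
python3 -m jog '[{"gripper":0,"x":0.8,"y":0.41,"z":0,"turn":0},{"gripper":0,"x":0.8,"y":0.41,"z":0,"turn":0},{"gripper":0,"x":0.8,"y":0.41,"z":0,"turn":0},{"gripper":0,"x":0.8,"y":0.41,"z":0,"turn":0},{"gripper":0,"x":0.6,"y":0.3,"z":0,"turn":0}]'
python3 -c "from h import *;go((-57,-85,130))"
```

```text
t: 2.02
tcp_pos: [285.9, -442.6, 218.4]
orientation: [-2.032, -2.396, -0.0]
ft_force: [0.2, 0.2, 0.6]
grip_width: 0.6
grasp_force: 0.0
t: 2.65
tcp_pos: [354.2, -228.5, 218.6]
orientation: [2.032, 2.396, 0.0]
ft_force: [1.1, 0.0, -0.3]
grip_width: 0.4
grasp_force: 0.0
t: 3.28
tcp_pos: [418.9, -24.9, 218.6]
orientation: [2.031, 2.397, 0.0]
ft_force: [0.1, -0.7, 0.1]
grip_width: 0.5
grasp_force: 0.0
t 3.27 jig tcp [-131.1 -239.7  218.6] F jig [-0.  -0.7  0.1] w 0.5
turn units -0.08 tilt [ 0.  0. -1.]
shift units [3.11  1.449 1.773]
```

```bash

python3 -m jog '[{"gripper":0,"x":0.8,"y":0.4,"z":0,"turn":-0.08},{"gripper":0,"x":0.8,"y":0.4,"z":0.4,"turn":0},{"gripper":0,"x":0.8,"y":0.4,"z":0.5,"turn":0},{"gripper":0,"x":0.5,"y":0.25,"z":0.6,"turn":0},{"gripper":0,"x":0.2,"y":0,"z":0.27,"turn":0}]'
python3 - <<'E'
from h import *
go((-57,-85,18));crop("top","c2",190,190,340,302,5)
E
```

```text
t: 3.9
tcp_pos: [462.9, 139.5, 128.3]
orientation: [-2.015, -2.408, 0.003]
ft_force: [0.1, 0.5, 1.0]
grip_width: 0.5
grasp_force: 0.0
t 3.9 jig tcp [-59.  -85.5 128.3] F jig [0.2 0.4 1. ] w 0.5
turn units 0.01 tilt [-0.003 -0.001 -1.   ]
shift units [0.011 0.047 2.205]
```

View pics/c2.png

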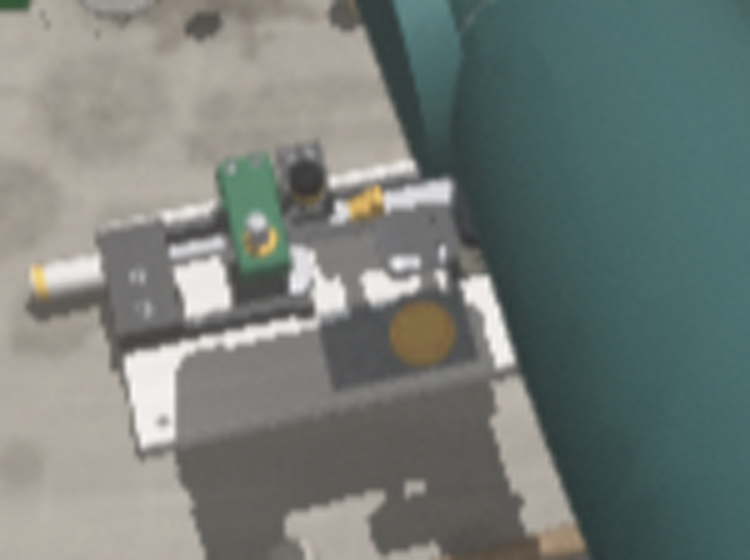

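The arm hides the pad end, but the blank is visible at crop (422,333), still in its place. I'll descend behind it.

```bash

python3 -m jog '[{"gripper":0,"x":0,"y":0.02,"z":0.6,"turn":0},{"gripper":0,"x":0,"y":0.02,"z":0.7,"turn":0},{"gripper":0,"x":0,"y":0,"z":0.5,"turn":0},{"gripper":0,"x":0,"y":0,"z":0.3,"turn":0},{"gripper":0,"x":0,"y":0,"z":0.1,"turn":0}]'
python3 - <<'E'
from h import *
go((-57,-34.5,18));crop("side","s1",270,195,370,270,8)
E
```

```text
t: 4.58
tcp_pos: [465.6, 138.4, 20.3]
orientation: [2.019, 2.407, -0.0]
ft_force: [-0.2, 0.4, 0.5]
grip_width: 0.5
grasp_force: 0.0
t 4.58 jig tcp [-56.6 -87.1  20.3] F jig [-0.1  0.4  0.5] w 0.5
turn units -0.01 tilt [ 0. -0. -1.]
shift units [ 1.052 -0.009  0.045]
```

View pics/s1.png

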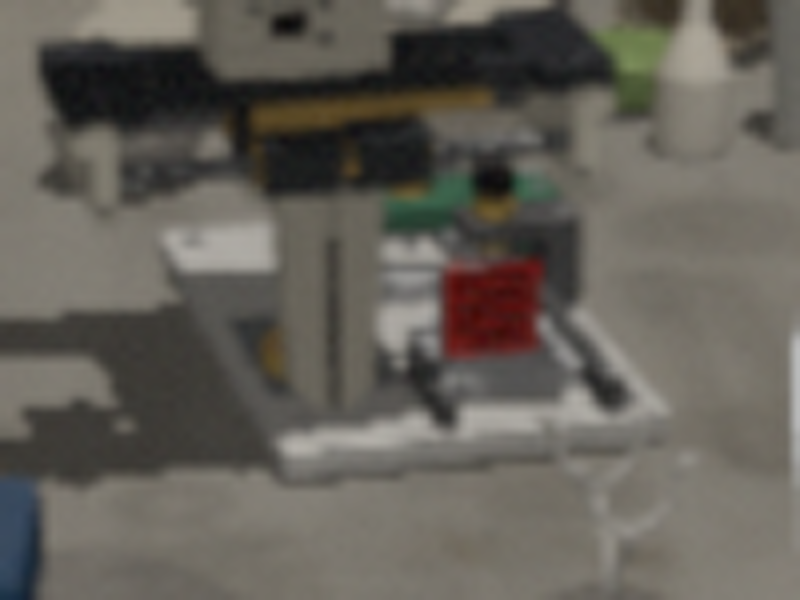

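Side view: the fingertips are just above the ledge behind the blank, which shows at crop (268,350). The pad face is centred at (493,310). Now the push along jig +y.

```bash

python3 -m jog '[{"gripper":0,"x":0.2,"y":0,"z":0.03,"turn":0},{"gripper":0,"x":0.1,"y":0,"z":0,"turn":0},{"gripper":0,"x":0.1,"y":0,"z":0,"turn":0},{"gripper":0,"x":0.1,"y":0,"z":0,"turn":0},{"gripper":0,"x":0.1,"y":0,"z":0,"turn":0}]'
python3 -m jog '[{"gripper":0,"x":0.1,"y":0,"z":0,"turn":0},{"gripper":0,"x":0.1,"y":0,"z":0,"turn":0},{"gripper":0,"x":0.1,"y":0,"z":0,"turn":0},{"gripper":0,"x":0.07,"y":0,"z":0,"turn":0},{"gripper":0,"x":0.04,"y":0,"z":0,"turn":0}]'
python3 - <<'E'
from h import *
go((-57,-34.5,18))
im,d=crop("top","x",190,190,340,302,5)
hsv=cv2.cvtColor(im,cv2.COLOR_BGR2HSV)
m=cv2.inRange(hsv[240:298,200:320],(10,90,40),(30,255,255));n,l,s,c=cv2.connectedComponentsWithStats(m)
p=np.load("jig.npy");a,q=np.cos(p[2]),np.sin(p[2]);R=np.array([[a,-q],[q,a]])
for i in range(1,n):
    if s[i,4]>30:
        u=c[i]+[200,240];print(s[i],u,R.T@(ray("top",*u,23)[:2]-p[:2]))
f=lambda c:np.array([270+c[0]/8,195+c[1]/8])-.44
for c,z in[((445,267),64),((545,262),64),((450,357),30),((537,350),30)]:print("pad",R.T@(ray("side",*f(c),z)[:2]-p[:2]))
E
```

```text
t: 5.25
tcp_pos: [460.2, 168.7, 18.7]
orientation: [2.018, 2.408, 0.0]
ft_force: [-0.4, -0.5, -0.2]
grip_width: 0.6
grasp_force: 0.1
t: 5.88
tcp_pos: [456.6, 188.7, 18.6]
orientation: [-2.018, -2.408, 0.0]
ft_force: [-0.8, -0.3, -0.8]
grip_width: 0.3
grasp_force: 0.1
t 5.88 jig tcp [-56.6 -35.9  18.6] F jig [-0.8 -0.2 -0.8] w 0.3
turn units -0.0 tilt [-0. -0. -1.]
shift units [ 0.028 -0.009  0.012]
[57 14  6 11 40] [259.825 258.925] [-56.14713652  -2.0313394 ]
pad [-10.62233345 -82.16808885]
pad [ 24.72893455 -85.96172162]
pad [ -8.83016749 -82.53937627]
pad [ 22.85055032 -83.67135903]
```

The blank's left edge is now at px 257, which puts its centre at about y −10.5. I'll back off and lift, then go round to the front.

```bash

python3 -m jog '[{"gripper":0,"x":-0.1,"y":0,"z":0,"turn":0},{"gripper":0,"x":-0.3,"y":0,"z":-0.3,"turn":0},{"gripper":0,"x":0,"y":-0.3,"z":-0.5,"turn":0},{"gripper":0,"x":0.5,"y":-0.7,"z":0,"turn":0},{"gripper":0,"x":0.5,"y":0,"z":0,"turn":0}]'
python3 - <<'E'
from h import *
im,d=crop("top","c3",190,205,330,310,5.6)
go((-100,-10,18))
p=np.load("jig.npy");a,q=np.cos(p[2]),np.sin(p[2]);R=np.array([[a,-q],[q,a]])
for u in[(250,300),(280,300),(310,294)]:print(R.T@(ray("top",*u,15)[:2]-p[:2]))
E
```

```text
t: 6.55
tcp_pos: [401.5, 208.8, 60.2]
orientation: [2.019, 2.406, 0.003]
ft_force: [0.3, -0.9, 0.1]
grip_width: 0.7
grasp_force: 0.0
t 6.6 jig tcp [-106.7   -4.4   60.2] F jig [-0.1  0.5 -0.3] w 0.6
turn units -0.0 tilt [ 0.002  0.002 -1.   ]
shift units [-0.112  0.132  0.844]
[-162.44024675   44.42090323]
[-180.89253117  -28.35503017]
[-183.11516499 -105.17902563]
```

View pics/c3.png

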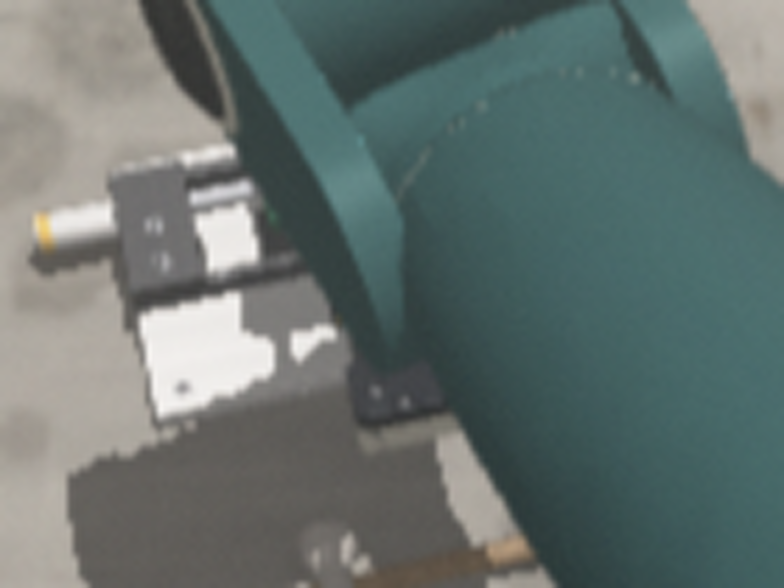

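The arm now hides the blank from the top camera. The hammer lies at jig x < −160, well clear. I'll descend in front of the blank and check from the side.

```bash

python3 -m jog '[{"gripper":0,"x":-0.11,"y":0.05,"z":0.4,"turn":0},{"gripper":0,"x":0,"y":0,"z":0.35,"turn":0},{"gripper":0,"x":0,"y":0,"z":0.1,"turn":0},{"gripper":0,"x":0,"y":0,"z":0,"turn":0}]'
python3 - <<'E'
from h import *
go((-36,-10,18));crop("side","s2",275,205,355,265,10)
p=np.load("jig.npy");a,q=np.cos(p[2]),np.sin(p[2])
for J in[(-57,-10,24),(-74,-10,24),(-40,-10,24),(0,-10,24),(-17,-10,24)]:
    P=(p[0]+a*J[0]-q*J[1],p[1]+q*J[0]+a*J[1],J[2]);print(J,((proj("side",P)-[275,205]+.5)*10).round())
E
```

```text
t: 7.1
tcp_pos: [405.6, 204.2, 16.2]
orientation: [-2.019, -2.407, 0.001]
ft_force: [-0.7, -1.0, 0.5]
grip_width: 0.5
grasp_force: 0.0
t 7.1 jig tcp [-104.1  -11.8   16.2] F jig [-0.8 -0.9  0.5] w 0.5
turn units -0.0 tilt [-0. -0. -1.]
shift units [ 0.037  1.361 -0.037]
(-57, -10, 24) [294. 292.]
(-74, -10, 24) [237. 298.]
(-40, -10, 24) [350. 287.]
(0, -10, 24) [480. 275.]
(-17, -10, 24) [425. 280.]
```

View pics/s2.png

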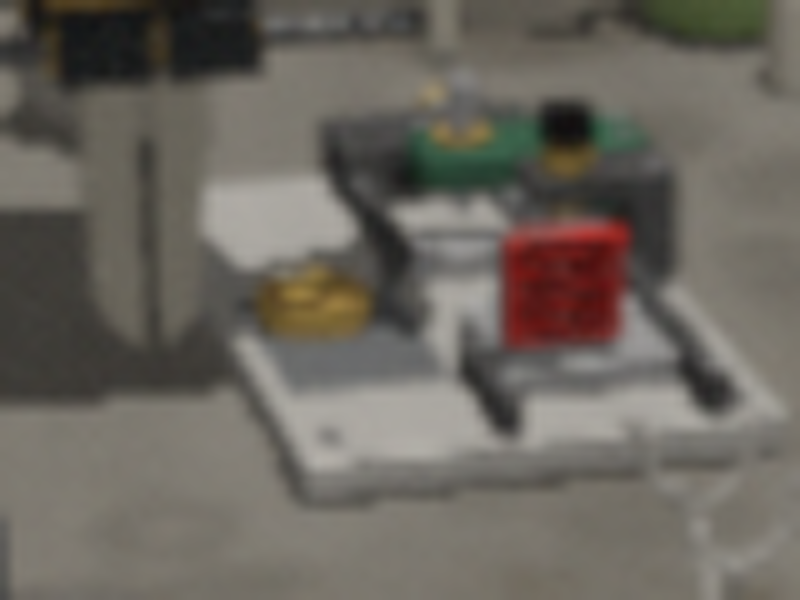

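Side crop (10x): the blank's top is centred near (316,290), the fingertips near (150,345), and the red pad near (565,285). Next I'll check the side camera's consistency.

```bash
python3 - <<'E'
from h import *
from scipy.optimize import least_squares
p=np.load("jig.npy")
def W(p,J):
    a,q=np.cos(p[2]),np.sin(p[2]);return (p[0]+a*J[0]-q*J[1],p[1]+q*J[0]+a*J[1],J[2])
pr=lambda P:(proj("side",P)-[275,205]+.5)*10
obs=[((-82,-115,14),(308,475)),((58,-115,14),(780,430)),((25,2,70),(567,105)),((0,32,72),(463,72))]
for J,o in obs:print(J,pr(W(p,J)).round(),o)
print("tcp",pr(r.get_state()["tcp_pos"]).round())
s=least_squares(lambda v:np.concatenate([pr(W(v,J))-o for J,o in obs]),p);print(p,s.x)
print("blank", [ (lambda b:(np.array([[np.cos(v[2]),np.sin(v[2])],[-np.sin(v[2]),np.cos(v[2])]])@(b[:2]-v[:2])))(ray("side",275+31.6-.5,205+28.9-.5,24)) for v in (p,s.x)])
E
```

```text
(-82, -115, 14) [285. 468.] (308, 475)
(58, -115, 14) [772. 419.] (780, 430)
(25, 2, 70) [552. 110.] (567, 105)
(0, 32, 72) [446.  79.] (463, 72)
tcp [139. 332.]
[5.06043797e+02 2.33992489e+02 1.75668332e-01] [5.10518238e+02 2.32197068e+02 1.74786900e-01]
blank [array([-49.96664968,  -8.88185057]), array([-54.0528473 ,  -6.37972716])]
```

```bash

python3 -m jog '[{"gripper":0,"x":0.02,"y":0.1,"z":-0.02,"turn":0},{"gripper":0,"x":0,"y":0.1,"z":0,"turn":0},{"gripper":0,"x":0,"y":0.1,"z":0,"turn":0},{"gripper":0,"x":0,"y":0.1,"z":0,"turn":0},{"gripper":0,"x":0,"y":0.1,"z":0,"turn":0}]'
python3 -m jog '[{"gripper":0,"x":0,"y":0.1,"z":0,"turn":0},{"gripper":0,"x":0,"y":0.1,"z":0,"turn":0},{"gripper":0,"x":0,"y":0.1,"z":0,"turn":0},{"gripper":0,"x":0,"y":0.1,"z":0,"turn":0},{"gripper":0,"x":0,"y":0,"z":0,"turn":0}]'
python3 - <<'E'
from h import *
go((-36,-10,18));crop("side","s3",275,205,355,265,10)
E
```

```text
t: 7.78
tcp_pos: [430.4, 209.8, 17.1]
orientation: [-2.018, -2.407, 0.0]
ft_force: [-0.8, 0.5, 1.0]
grip_width: 0.4
grasp_force: 0.2
t: 8.4
tcp_pos: [450.0, 213.3, 17.1]
orientation: [-2.018, -2.407, 0.0]
ft_force: [-0.4, -1.0, 0.4]
grip_width: 0.6
grasp_force: 0.0
t 8.4 jig tcp [-58.8 -10.6  17.1] F jig [-0.6 -0.9  0.4] w 0.6
turn units -0.0 tilt [-0. -0. -1.]
shift units [ 0.012  0.456 -0.018]
```

View pics/s3.png

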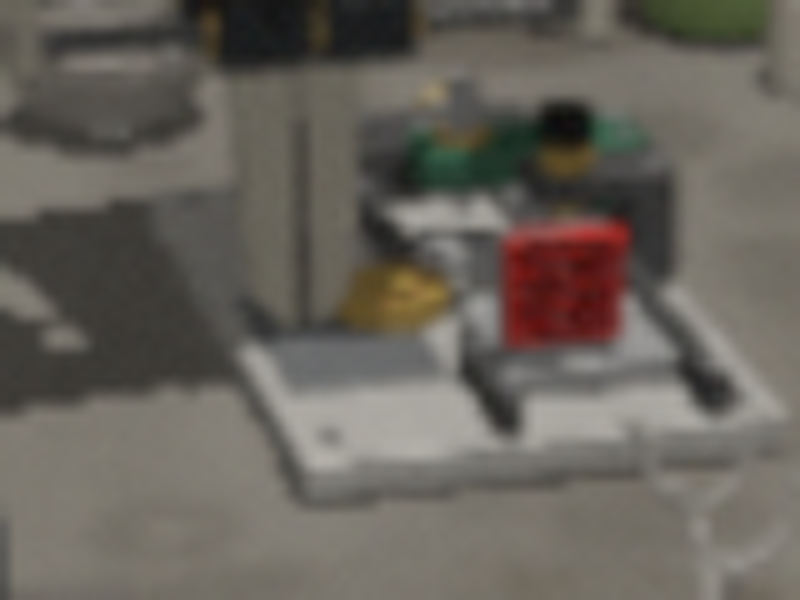

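The blank is running straight ahead of the finger, now at (397,290). I'll keep pushing into the nest and watch the force.

```bash

python3 -m jog '[{"gripper":0,"x":0,"y":0.1,"z":0,"turn":0},{"gripper":0,"x":0,"y":0.1,"z":0,"turn":0},{"gripper":0,"x":0,"y":0.1,"z":0,"turn":0},{"gripper":0,"x":0,"y":0.1,"z":0,"turn":0},{"gripper":0,"x":0,"y":0,"z":0,"turn":0}]'
python3 -c "from h import *;go()"
python3 -m jog '[{"gripper":0,"x":0,"y":0.04,"z":0,"turn":0},{"gripper":0,"x":0,"y":0.04,"z":0,"turn":0},{"gripper":0,"x":0,"y":0,"z":0,"turn":0}]'
python3 - <<'E'
from h import *
go((-30,-10,18));crop("side","s4",275,205,355,265,10)
E
```

```text
t: 9.07
tcp_pos: [469.7, 216.8, 17.1]
orientation: [-2.018, -2.407, 0.0]
ft_force: [0.5, 0.3, -0.2]
grip_width: 0.1
grasp_force: 0.0
t 9.07 jig tcp [-38.8 -10.6  17.1] F jig [ 0.5  0.3 -0.2] w 0.1
turn units -0.0 tilt [-0. -0. -1.]
t: 9.45
tcp_pos: [473.5, 217.4, 17.2]
orientation: [2.018, 2.408, -0.0]
ft_force: [0.5, -0.2, -0.1]
grip_width: 0.6
grasp_force: 0.0
t 9.45 jig tcp [-35.  -10.6  17.2] F jig [ 0.4 -0.2 -0.1] w 0.6
turn units -0.0 tilt [ 0. -0. -1.]
shift units [ 0.012  0.1   -0.017]
```

View pics/s4.png

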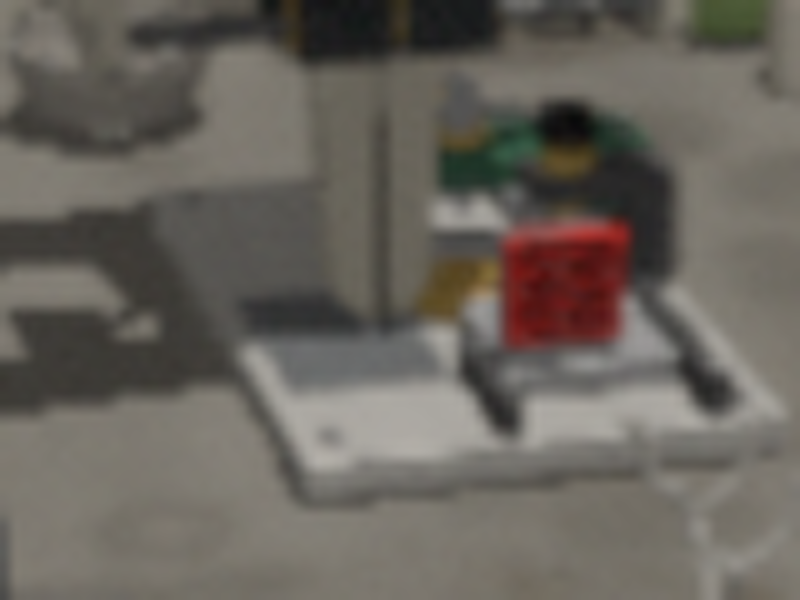

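The blank is entering the nest at (460,285). I'll go on in 1 mm steps until the force rises.

```bash

python3 -m jog '[{"gripper":0,"x":0,"y":0.03,"z":0,"turn":0},{"gripper":0,"x":0,"y":0.03,"z":0,"turn":0},{"gripper":0,"x":0,"y":0,"z":0,"turn":0}]'
python3 -c "from h import *;go()"
python3 -m jog '[{"gripper":0,"x":0,"y":0.02,"z":0,"turn":0},{"gripper":0,"x":0,"y":0.02,"z":0,"turn":0},{"gripper":0,"x":0,"y":0,"z":0,"turn":0}]'
python3 -c "from h import *;go()"
```

```text
t: 9.88
tcp_pos: [476.4, 218.0, 17.1]
orientation: [2.018, 2.407, 0.0]
ft_force: [0.3, -1.0, -0.2]
grip_width: 0.5
grasp_force: 0.1
t 9.88 jig tcp [-32.  -10.6  17.1] F jig [ 0.1 -1.  -0.2] w 0.5
turn units -0.0 tilt [ 0. -0. -1.]
t: 10.25
tcp_pos: [478.4, 218.3, 17.2]
orientation: [2.018, 2.407, 0.0]
ft_force: [-0.3, 0.2, -0.0]
grip_width: 0.4
grasp_force: 0.1
t 10.25 jig tcp [-30.  -10.6  17.2] F jig [-0.2  0.3 -0. ] w 0.4
turn units -0.0 tilt [ 0.  0. -1.]
```

```bash

python3 -m jog '[{"gripper":0,"x":0,"y":0.02,"z":0,"turn":0},{"gripper":0,"x":0,"y":0.02,"z":0,"turn":0},{"gripper":0,"x":0,"y":0,"z":0,"turn":0}]'
python3 -c "from h import *;go()"
python3 -m jog '[{"gripper":0,"x":0,"y":0.02,"z":0,"turn":0},{"gripper":0,"x":0,"y":0,"z":0,"turn":0}]'
python3 -c "from h import *;go()"
```

```text
t: 10.62
tcp_pos: [480.4, 218.7, 17.2]
orientation: [2.018, 2.407, 0.0]
ft_force: [-0.0, -0.6, -0.3]
grip_width: 0.6
grasp_force: 0.1
t 10.62 jig tcp [-28.  -10.6  17.2] F jig [-0.1 -0.6 -0.3] w 0.6
turn units -0.0 tilt [ 0.  0. -1.]
t: 10.88
tcp_pos: [481.3, 218.9, 17.2]
orientation: [-2.018, -2.407, -0.0]
ft_force: [-0.0, -0.8, -0.3]
grip_width: 0.7
grasp_force: 0.1
t 10.88 jig tcp [-27.  -10.6  17.2] F jig [-0.1 -0.8 -0.3] w 0.7
turn units -0.0 tilt [ 0.  0. -1.]
```

```bash

python3 -m jog '[{"gripper":0,"x":0,"y":0.02,"z":0,"turn":0},{"gripper":0,"x":0,"y":0,"z":0,"turn":0}]' | grep -E "tcp|ft"
python3 -m jog '[{"gripper":0,"x":0,"y":0.02,"z":0,"turn":0},{"gripper":0,"x":0,"y":0,"z":0,"turn":0}]'| grep -E "tcp|ft"
python3 - <<'E'
from h import *
go();crop("side","s5",285,205,345,250,12)
E
```

```text
tcp_pos: [482.3, 219.0, 17.1]
ft_force: [-0.1, 0.3, 0.2]
tcp_pos: [483.0, 219.2, 17.0]
ft_force: [-4.3, -0.7, 2.0]
t 11.38 jig tcp [-25.3 -10.6  17. ] F jig [-4.4  0.1  2. ] w 0.5
turn units -0.0 tilt [-0.001 -0.    -1.   ]
```

View pics/s5.png

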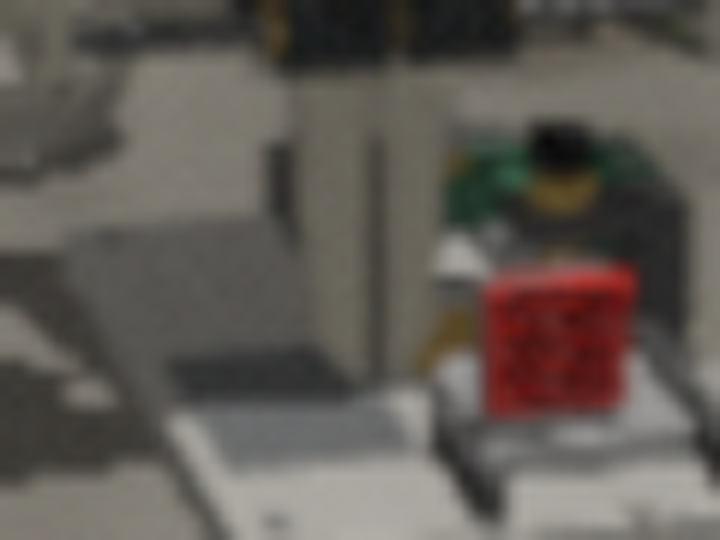

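The force has risen to 4.4 N at jig x −25.3, and the picture shows the blank inside the nest. One more firm step, then I'll retreat and measure the blank by colour and depth.

```bash

python3 -m jog '[{"gripper":0,"x":0,"y":0.02,"z":0,"turn":0},{"gripper":0,"x":0,"y":0,"z":0,"turn":0}]'| grep -E "tcp|ft"
python3 -m jog '[{"gripper":0,"x":0,"y":-0.1,"z":0,"turn":0},{"gripper":0,"x":0,"y":-0.5,"z":0,"turn":0},{"gripper":0,"x":0,"y":-0.6,"z":-0.3,"turn":0},{"gripper":0,"x":-0.7,"y":-0.2,"z":-0.9,"turn":0},{"gripper":0,"x":-1,"y":0,"z":-0.8,"turn":0}]'| grep -E "tcp|ft"
cat > m.py <<'E'
from h import *
def blobs(n,box,z,lo=(10,90,40),hi=(30,255,255),mn=15):
    im,d=r.grab_frame(n);x0,y0,x1,y1=box
    p=np.load("jig.npy");a,q=np.cos(p[2]),np.sin(p[2]);R=np.array([[a,-q],[q,a]])
    m=cv2.inRange(cv2.cvtColor(im[y0:y1,x0:x1],cv2.COLOR_BGR2HSV),lo,hi);k,l,s,c=cv2.connectedComponentsWithStats(m)
    for i in range(1,k):
        if s[i,4]>=mn:
            u=c[i]+[x0,y0];print(n,s[i,:2]+[x0,y0],s[i,2:],u.round(1),(R.T@(ray(n,*u,z)[:2]-p[:2])).round(1))
E
python3 -c "
from m import *
go();blobs('top',(190,208,320,298),24);blobs('side',(275,205,355,265),24)"
```

```text
tcp_pos: [483.5, 219.2, 16.9]
ft_force: [-9.1, -1.5, 3.2]
tcp_pos: [429.4, 124.3, 117.8]
ft_force: [1.6, -0.4, 0.2]
t 12.3 jig tcp [-94.7 -94.6 117.8] F jig [ 1.5 -0.7  0.2] w 0.8
turn units 0.02 tilt [ 0.002  0.    -1.   ]
top [260 227] [ 7  7 31] [263.  230.4] [ 28.8 -27.3]
top [253 236] [ 13  11 114] [259.  240.8] [ -1.5 -10.7]
side [329 219] [ 5  4 16] [331.2 220.3] [52.6 85.2]
side [319 231] [ 6  5 19] [321.6 232.4] [ -3.5 -11.9]
```

The blank is seated at about (−1.5, −10.7), and the slide hasn't moved. Next is the pad: over to its −y side.

```bash

python3 -m jog '[{"gripper":0,"x":-0.5,"y":0.4,"z":0,"turn":0},{"gripper":0,"x":-0.2,"y":0.8,"z":0,"turn":0},{"gripper":0,"x":0,"y":0.7,"z":0,"turn":0},{"gripper":0,"x":0,"y":0,"z":0,"turn":0}]'| grep -E "tcp|ft"
python3 -c "
from m import *
go((2,-122,42));blobs('top',(190,208,320,298),24);
blobs('side',(275,205,355,265),47,(0,120,80),(8,255,255))"
```

```text
tcp_pos: [530.7, 107.0, 115.1]
ft_force: [0.3, -0.2, 0.3]
t 12.9 jig tcp [   2.1 -129.3  115.1] F jig [ 0.3 -0.2  0.3] w 0.4
turn units -0.0 tilt [-0.001 -0.    -1.   ]
shift units [ 0.146 -0.     1.461]
top [260 227] [ 7  7 31] [263.  230.4] [ 28.6 -27.3]
top [254 236] [ 12  11 105] [259.2 241.2] [ -2.6 -10.9]
side [325 228] [13 12 70] [330.7 232.6] [  6.4 -78.6]
```

```bash

python3 -m jog '[{"gripper":0,"x":0,"y":0,"z":0.5,"turn":0},{"gripper":0,"x":0,"y":0,"z":0.6,"turn":0},{"gripper":0,"x":0,"y":0,"z":0.36,"turn":0},{"gripper":0,"x":0.3,"y":0,"z":0,"turn":0},{"gripper":0,"x":0.3,"y":0,"z":0,"turn":0}]'| grep -E "tcp|ft"
python3 -c "from h import *;go()"
python3 -m jog '[{"gripper":0,"x":0.1,"y":0,"z":0,"turn":0},{"gripper":0,"x":0.04,"y":0,"z":0,"turn":0},{"gripper":0,"x":0,"y":0,"z":0,"turn":0}]'| grep -E "tcp|ft"
python3 -c "from h import *;go()"
```

```text
tcp_pos: [524.5, 137.5, 44.4]
ft_force: [-0.0, -0.2, 0.4]
t 13.62 jig tcp [  1.3 -98.2  44.4] F jig [-0.  -0.2  0.4] w 0.5
turn units -0.0 tilt [ 0.001  0.    -1.   ]
tcp_pos: [523.3, 143.2, 43.5]
ft_force: [0.7, -2.8, 1.6]
t 14.0 jig tcp [  1.1 -92.4  43.5] F jig [ 0.2 -2.9  1.6] w 0.4
turn units -0.0 tilt [ 0.001 -0.    -1.   ]
```

Contact is at y −92.4. Now the push of about 49 mm.

```bash

python3 -m jog '[{"gripper":0,"x":0.1,"y":0,"z":0,"turn":0},{"gripper":0,"x":0.1,"y":0,"z":0,"turn":0},{"gripper":0,"x":0.1,"y":0,"z":0,"turn":0},{"gripper":0,"x":0.1,"y":0,"z":0,"turn":0},{"gripper":0,"x":0.1,"y":0,"z":0,"turn":0}]'| grep -E "tcp|ft"
python3 -m jog '[{"gripper":0,"x":0.1,"y":0,"z":0,"turn":0},{"gripper":0,"x":0.1,"y":0,"z":0,"turn":0},{"gripper":0,"x":0.1,"y":0,"z":0,"turn":0},{"gripper":0,"x":0.1,"y":0,"z":0,"turn":0},{"gripper":0,"x":0,"y":0,"z":0,"turn":0}]'| grep -E "tcp|ft"
python3 -c "
from m import *
go();blobs('top',(190,208,320,298),24)"
```

```text
tcp_pos: [518.8, 167.4, 43.3]
ft_force: [-0.0, -8.9, 3.6]
tcp_pos: [515.1, 187.3, 43.2]
ft_force: [0.1, -7.9, 3.3]
t 15.25 jig tcp [  0.8 -47.6  43.2] F jig [-1.2 -7.8  3.3] w 0.5
turn units -0.0 tilt [-0.    -0.001 -1.   ]
top [236 243] [12  8 51] [241.1 246.9] [-8.3 38.9]
```

```bash

python3 -m jog '[{"gripper":0,"x":0.06,"y":0,"z":0,"turn":0},{"gripper":0,"x":0.06,"y":0,"z":0,"turn":0},{"gripper":0,"x":0,"y":0,"z":0,"turn":0}]'| grep -E "tcp|ft"
python3 -c "
from m import *
go();blobs('top',(190,208,320,298),24);blobs('side',(275,205,355,265),47,(0,120,80),(8,255,255))"
python3 -m jog '[{"gripper":0,"x":-0.08,"y":0,"z":0,"turn":0},{"gripper":0,"x":-0.08,"y":0,"z":0,"turn":0},{"gripper":0,"x":-0.08,"y":0,"z":0,"turn":0},{"gripper":0,"x":-0.1,"y":0,"z":0,"turn":0},{"gripper":0,"x":0,"y":0,"z":0,"turn":0}]'| grep -E "tcp|ft"
python3 -c "
from m import *
go();blobs('top',(190,208,320,298),24)"
```

```text
tcp_pos: [514.1, 193.0, 43.2]
ft_force: [-0.1, -8.6, 3.4]
t 15.68 jig tcp [  0.8 -41.7  43.2] F jig [-1.6 -8.5  3.4] w 0.4
turn units -0.0 tilt [-0.    -0.001 -1.   ]
top [234 242] [12  9 63] [238.5 246.8] [-6.4 45.4]
side [321 227] [11  6 24] [325.  230.5] [ -4.9 -58.5]
tcp_pos: [517.1, 176.7, 43.1]
ft_force: [0.8, -0.1, -0.3]
t 16.4 jig tcp [  0.8 -58.4  43.1] F jig [ 0.8 -0.2 -0.3] w 0.6
turn units -0.0 tilt [-0.  0. -1.]
top [237 244] [12  6 47] [242.7 246.8] [-9.3 34.6]
```

The slide is holding on the pin: no force with the finger 8 mm clear. I'll retreat, verify and hand in.

```bash

python3 -m jog '[{"gripper":0,"x":-0.6,"y":0,"z":0,"turn":0},{"gripper":0,"x":-0.7,"y":0,"z":-0.2,"turn":0},{"gripper":0,"x":-0.4,"y":0,"z":-1,"turn":0},{"gripper":0,"x":-0.9,"y":-0.3,"z":-1,"turn":0},{"gripper":0,"x":-1,"y":-0.5,"z":-0.5,"turn":0}]'| grep -E "tcp|ft"
python3 -m jog '[{"gripper":0,"x":-1,"y":-0.5,"z":0,"turn":0},{"gripper":0,"x":-1,"y":-0.5,"z":0,"turn":0},{"gripper":0,"x":-1,"y":-0.5,"z":0,"turn":0},{"gripper":0,"x":0,"y":0,"z":0,"turn":0},{"gripper":0,"x":0,"y":0,"z":0,"turn":0}]'| grep -E "tcp|ft"
python3 -c "
from m import *
go();blobs('top',(190,208,320,298),24,mn=6);blobs('top',(190,208,320,298),64,(0,120,80),(8,255,255),mn=6);blobs('side',(275,205,355,265),47,(0,120,80),(8,255,255))"
```

```text
tcp_pos: [510.2, -3.8, 176.0]
ft_force: [1.0, -0.0, 0.3]
tcp_pos: [462.3, -163.7, 173.5]
ft_force: [-0.1, 0.6, -0.3]
t 17.7 jig tcp [-112.6 -383.9  173.5] F jig [ 0.   0.6 -0.3] w 0.3
turn units -0.01 tilt [ 0.  0. -1.]
top [241 236] [4 5 9] [243.  238.7] [15.8 29.5]
top [197 243] [ 2  7 10] [197.5 246. ] [ 22.6 150. ]
top [237 244] [12  6 36] [242.8 246.9] [-9.6 34.5]
top [269 225] [ 3 11 16] [270.1 229.6] [ -0.2 -43.7]
side [322 222] [ 12  13 111] [327.8 228.1] [  7.9 -41.1]
```

```bash
python3 -c "
from cell import r
print(r.hand_in())"
```

```text
the job is handed in; nothing more can be done
None
```

I pushed the blank fully into the nest and the slide past the stop pin; it came back to rest on the pin at about 41 mm of travel with the blank under the punch, and I handed the job in at about 18 s.

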